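Pack the ball dish in its carrier and hold it out, turned a quarter turn

ROBOT

A 6-joint arm with a two-finger parallel gripper is mounted at the origin on the work surface. World frame = base frame: x ahead of the robot, y to its left, z up, the work surface at z = 0. Lengths are in m, angles in rad, forces in N, time in s.
With the tool pointing down it reaches from about 0.325 to 0.9 m from the base axis. Payload 6.1 kg.
Tool frame: the origin (TCP) lies between the finger pads; the fingertips stand 19 mm ahead of it and the grasp point (between the pads) is the TCP; z points along the fingers, y is the line along which they close (so a half turn about z gives the same grasp; the last joint's range is limited). The gripper opens to 85 mm and grips with 20 to 120 N. Pads are 22 mm wide; open, the fingers measure 114 mm over their backs; the gripper's body (76 mm by 85 mm) begins 54 mm behind the grasp point. The pads swing forward as they close: fully open they stand 13 mm farther back than shut.
Start: joints at [-1.263, 0.22, 1.526, -0, 1.395, -0.126], TCP at [0.263, -0.567, 0.25] pointing down, gripper open.
Joint ranges: [-2.98, 2.98], [-0.91, 2.08], [0.09, 2.57], [-1.24, 4.39], [0.2, 2.65], [-2.68, 2.68]. Speed limits (rad/s): [2.57, 2.57, 3.01, 3.14, 3.14, 3.14].

INTERFACE

Orientations are given as a 3x3 rotation matrix whose columns are the frame's x, y, z axes.
In Python, from plant import ctrl, snapshot, close_job, silhouettes gives the robot as it stands. The module is installed in compiled form; this text tells all that it offers.
- The arm moves only by the tool apply_moves, never from a script. Its arguments are lists of equal length, an entry for each row: "translation": the shift along the tool's x, y, z in units of 50 mm (1.0 is 50 mm), a list of three; "dr": the turn, a rotation vector about the tool's x, y, z in rad, a list of three; "grip": the closure, from -1 (fully open) to 1 (shut). In form: {"translation": [[x, y, z], ...], "dr": [[wx, wy, wz], ...], "grip": [grip, ...]}. A call has 1 to 12 rows; each row shifts and turns the commanded pose from where the row before left it, along the tool's axes as they then stand; what a row does not reach is not made up. A row lasts 1/10 s, in which the tool goes at most 50 mm and 8.59 degrees, less where a joint would pass 70% of its speed; a pose out of reach is approached as far as the arm can. A call is refused whole if a number of a shift passes 1 or a number of a turn 0.15, either way. A call with a gripper value outside its range is refused whole. The fingers move at their own pace and stop on an object; the grip force is fixed at half the most. Time passes only in rows, so rows that do not move let the fingers close. It gives the time, the measured TCP pose, the force, the opening and the grip force at its end, in the units of the state.
- ctrl.observe(): the state, without advancing time (a new reading comes with each control period).
- snapshot(name): name is "side" or "top"; returns a dict with "pixels" (384x512x3 uint8, red, green, blue), "vertical_fov" (degrees; the focal length in pixels is half the picture's height over the tangent of half this angle, whatever the lens; pixels are square), "cx", "cy" (the principal point, pixels), "k1" (the pictures are not rectified: a ray, as slopes to the right and down, at radius r is drawn at 1 + k1 r^2 times it, then the intrinsics apply), "rvec" (rotation vector, rad) and "tvec" (3), from world to camera coordinates, as OpenCV has them. Camera axes: x right, y down, z forward; pixel columns grow to the right and rows downward; lengths in m; the calibration is good to about 2 mm. A picture is of the moment at which its call begins. There is no depth.
- close_job(): hands the job in; it is judged then, once.
Trained networks look in the newest picture that a camera, given by its name, has taken for a name from the list of things; names that differ only in an ending like _2 or _b are one class to them, and where a whole thing is asked for, a point or a joint stands for the part that bears it (a point fixed in the world has none). Each returns a list of dicts, best first, with "confidence" (0 to 1); they miss things now and then, are a little off and sometimes report something else, mostly with a low value. They report only what shows in the picture. A call takes as long as a camera call. They do not tell look-alikes from the thing itself.
- silhouettes(name, camera): "pixels" (384x512 bool, what is visible of it) and "pixel" ([row, column] in pixels, amid what is visible of it).
The state is a dict: "t": time; "joint_positions": joint angles; "qd": joint speeds; "effort": joint torques, N m; "ee_pos": TCP position; "tool_rot": TCP orientation; "wrist_force": force on the tool from outside, world axes, zero at the start; "ft_torque": the same for the moment, N m; "grip_width": finger opening in m; "grasp_force": force on a finger pad.
Only numpy, scipy, OpenCV 4.12 (cv2) and the standard library are available. Lean on these libraries where they do the work, as an engineer would, in place of code of your own. Each camera call takes 0.05 s, during which the arm holds its last target. There are 200 camera calls.

TASK

Pack the ball dish for handing over: lay the small square cork pad flat in the plywood carrier where it sits in its stand, then set the little dish, with the steel ball in it, squarely inside the carrier on top of the pad. Then grip the carrier, lift it about 10 cm straight up above its stand and turn it a quarter turn clockwise as seen from above; carry the dish gently and level all along so that the ball stays in the middle, and finish still holding the packed carrier up there, level and steady. Leave the other things on the table alone.

Things in the scene. Friction and masses are not known exactly. Their poses are not given: they have to be found in the camera images.
- stand: fixed wooden stand, a 90 x 90 mm board 6 mm thick with L-shaped stops at the corners (4 mm high; the middle 48 mm of each side is free) that keep the carrier from sliding; origin at the centre of its underside on the table, z up. The carrier starts on it, tab along the stand's +y; after the clockwise quarter turn the tab points along the stand's +x, roughly away from the robot
- carrier_center (a point): middle of the loose plywood carrier, 18 mm above its underside. Square tray 62 x 62 x 36 mm; floor 5 mm, pocket 54 x 54 mm. x points to its tab, z up. The +y and -y walls are full, 4 mm thick: grip it across these. The +x and -x sides are open but for corner posts: gaps 42 mm wide let in fingers that hold pad or dish along the carrier's x. About 0.14 kg empty, 0.27 kg packed
- carrier_tab (a point): point near the end of the carrier's tab, a flat tongue 22 mm wide and 5 mm thick at floor level, reaching 67 mm from the carrier's middle along its +x; the point is 60 mm from the middle
- pad_center (a point): centre of the small square cork pad, 48 x 48 x 12 mm, loose on the table; z is its thickness axis, x and y its sides. (The stack of round cork coasters is not it.)
- dish_center (a point): centre of the little white ceramic dish, 48 x 48 mm square outside, 18 mm tall, loose on the table, with upright sides; point half-way up, x and y along its sides, z up. Inside, walls 3 mm thick and a floor that falls at 10 degrees from all sides to the middle. About 0.09 kg
- ball_center (a point): centre of the loose steel ball, 16 mm in diameter, lying in the middle of the dish; resting there its centre is 12 mm above the dish's underside and its top stands 2 mm above the rim
There are look-alikes about, which are no part of the job. Of the things like the stand, leave any that is blue; of the rest the smaller one is meant. Leave any green look-alike of the part that bears carrier_center alone.

How it is judged:
By the outcome, as a careful person would: the job done as asked, in the order asked, and still so for the second after the job is handed in, while the arm keeps its last pose, push and grip.
It also fails if it takes over 72 s, if anything falls off the work surface, if the arm or the gripper's body presses on something with over 40 N, if the wrist force passes 120 N, or if a joint passes its speed limit or range.

## Working session

There is one attempt and no reset: what is moved stays moved. The work goes in short steps, Python scripts to look and compute and a tool call to move; the robot and the scene stay as the last step left them, time stands still between calls to the robot, and variables do not carry over. Pictures are saved under pics/ and viewed, at most 10 in all, crops included, and the job is handed in when it is done.

Besides the shell and the picture viewer there is one more tool, called by a JSON object that holds its "name" and its "arguments". apply_moves: Moves the arm, as the interface text tells. Its arguments: {"type":"object","properties":{"translation":{"type":"array","items":{"type":"array","items":{"type":"number"}}},"dr":{"type":"array","items":{"type":"array","items":{"type":"number"}}},"grip":{"type":"array","items":{"type":"number"}}},"required":["translation","dr","grip"]}

```bash
mkdir -p pics
cat > h.py <<'E'
import numpy as np, cv2
from plant import ctrl, snapshot, silhouettes, close_job
def cam(s):
    f=192/np.tan(np.radians(s["vertical_fov"])/2)
    R=cv2.Rodrigues(np.array(s["rvec"],float))[0]; return f,R,np.array(s["tvec"],float).ravel()
def K(s):
    f,R,t=cam(s); return np.array([[f,0,s["cx"]],[0,f,s["cy"]],[0,0,1.]]),np.array([s["k1"],0,0,0,0.])
def back(s,uv,z):
    f,R,t=cam(s); k,d=K(s)
    n=cv2.undistortPoints(np.array(uv,float).reshape(-1,1,2),k,d).reshape(-1,2)
    r=np.c_[n,np.ones(len(n))]@R; c=-R.T@t
    return c+r*((z-c[2])/r[:,2])[:,None]
def proj(s,P):
    f,R,t=cam(s); k,d=K(s)
    return cv2.projectPoints(np.array(P,float).reshape(-1,3),np.array(s["rvec"],float),t,k,d)[0].reshape(-1,2)
E
python3 - <<'E'
from h import *
for c in("top","side"):
    s=snapshot(c); cv2.imwrite(f"pics/{c}0.png",s["pixels"][...,::-1]); f,R,t=cam(s); print(c,f,s["k1"],-R.T@t)
    for n in("stand","carrier_center","pad_center","dish_center","ball_center","carrier_tab"):
        for d in silhouettes(n,c):
            m=d["pixels"]; r=cv2.minAreaRect(np.argwhere(m)[:,::-1].astype(np.float32))
            print(n,round(d["confidence"],2),np.round(d["pixel"]),m.sum(),np.round(r[0]),np.round(r[1]),round(r[2]),np.round(back(s,[d["pixel"][::-1]],0.02)[0],3))
E
```

```text
top 404.9177116364751 -0.0590982770378141 [0.30428327 0.01559323 1.02036768]
stand 0.95 [240. 132.] 2640 [130. 237.] [52. 53.] 14 [0.343 0.303 0.02 ]
stand 0.88 [195. 248.] 439 [238. 182.] [34. 35.] 88 [0.452 0.016 0.02 ]
stand 0.83 [165. 294.] 1197 [295. 164.] [35. 35.] 7 [ 0.526 -0.101  0.02 ]
carrier_center 0.9 [152. 122.] 787 [121. 156.] [28. 38.] 14 [0.565 0.336 0.02 ]
pad_center 0.62 [150. 169.] 306 [171. 149.] [18. 17.] 18 [0.57  0.215 0.02 ]
dish_center 0.58 [174. 347.] 380 [348. 171.] [21. 20.] 30 [ 0.501 -0.237  0.02 ]
carrier_tab 0.97 [180. 236.] 804 [231. 179.] [28. 38.] 90 [0.491 0.046 0.02 ]
carrier_tab 0.73 [148. 123.] 774 [122. 156.] [28. 38.] 12 [0.576 0.333 0.02 ]
side 379.02438471619007 -0.08392055333665863 [0.19565439 0.58565595 0.83688618]
stand 0.89 [164. 254.] 707 [252. 162.] [33. 26.] 29 [ 0.517 -0.085  0.02 ]
stand 0.88 [313. 240.] 3173 [241. 311.] [57. 59.] 41 [0.348 0.326 0.02 ]
stand 0.56 [208. 253.] 299 [242. 202.] [36. 27.] 21 [0.446 0.059 0.02 ]
carrier_center 0.86 [201. 240.] 680 [240. 201.] [27. 37.] 29 [0.488 0.052 0.02 ]
carrier_center 0.82 [276. 159.] 901 [158. 278.] [45. 30.] 42 [0.558 0.334 0.02 ]
carrier_center 0.2 [236. 182.] 367 [181. 237.] [19. 19.] 45 [0.568 0.217 0.02 ]
pad_center 0.72 [235. 181.] 327 [181. 236.] [18. 18.] 45 [0.572 0.213 0.02 ]
dish_center 0.8 [133. 277.] 246 [277. 133.] [15. 19.] 72 [ 0.509 -0.234  0.02 ]
carrier_tab 0.79 [200. 241.] 651 [239. 201.] [26. 38.] 32 [0.489 0.05  0.02 ]
carrier_tab 0.73 [209. 254.] 216 [242. 202.] [34. 27.] 22 [0.444 0.062 0.02 ]
carrier_tab 0.64 [279. 158.] 812 [160. 279.] [40. 29.] 41 [0.556 0.342 0.02 ]
```

View pics/top0.png

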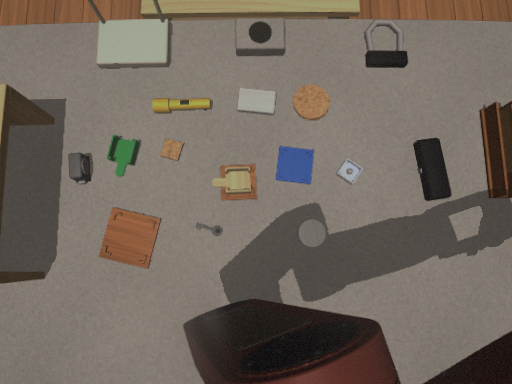

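View pics/side0.png

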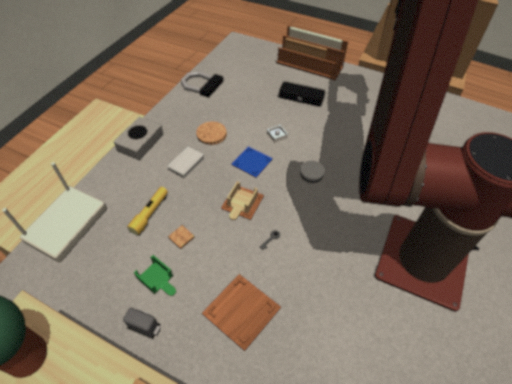

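Candidates, top view:
- **Stands:** large brown (130,238), small brown with the carrier on it (238,182), blue (295,165). I choose the small brown one.
- **Carriers:** natural plywood at (232,180), green (122,152). I choose the plywood one.
- **Pad:** square cork (172,149). The round coasters at (311,101) and the white box (257,101) aren't it.
- **Dish:** white, with the ball, at (349,171).

Next I'll fit the poses and check the choice in one crop.

```bash
cat > fit.py <<'E'
from h import *
from scipy.optimize import minimize
def box(cx,cy,hx,hy,z0,z1): return np.array([[cx+a*hx,cy+b*hy,z] for a in(-1,1) for b in(-1,1) for z in(z0,z1)])
B={"pad":[box(0,0,.024,.024,0,.012)],"dish":[box(0,0,.024,.024,0,.018)],
 "stand":[box(0,0,.045,.045,0,.006),box(0,0,.031,.031,.006,.042),box(0,.049,.011,.018,.006,.011)],
 "carrier":[box(0,0,.031,.031,.0,.036),box(.049,0,.018,.011,.0,.005)]}
def render(s,parts,x,y,w,z=0):
    im=np.zeros((384*4,512*4),np.uint8); c,q=np.cos(w),np.sin(w)
    for P in parts:
        W=np.c_[c*P[:,0]-q*P[:,1]+x,q*P[:,0]+c*P[:,1]+y,P[:,2]+z]
        h=cv2.convexHull(((proj(s,W)+.5)*4).astype(np.float32))
        cv2.fillConvexPoly(im,np.round(h*16).astype(np.int32),255,shift=4)
    return cv2.resize(im,(512,384),interpolation=cv2.INTER_AREA)/255.
def fit(views,parts,x0,z=0):
    def cost(p): return sum(np.abs(render(s,parts,p[0],p[1],p[2],z)-m).sum()/m.sum() for s,m in views)
    best=min((minimize(cost,[x0[0],x0[1],w],method="Nelder-Mead",options=dict(initial_simplex=[[x0[0],x0[1],w],[x0[0]+.01,x0[1],w],[x0[0],x0[1]+.01,w],[x0[0],x0[1],w+.2]],xatol=1e-4,fatol=1e-4)) for w in x0[2]),key=lambda r:r.fun)
    return best.x,best.fun
def mask(n,c,s,xy,z=.01,r=.03):
    m=np.zeros((384,512),bool); ds=[]
    for d in silhouettes(n,c):
        p=back(s,[d["pixel"][::-1]],z)[0]
        if np.hypot(*(p[:2]-xy))<r: return d["pixels"]
    return m
E
python3 - <<'E'
from fit import *
S={c:0 for c in("top","side")}
M={}
for c in S:
    S[c]=s=snapshot(c)
    for k,n,xy in(("pad","pad_center",(.57,.214)),("dish","dish_center",(.505,-.236))): M[k,c]=mask(n,c,s,np.array(xy))
    M["stand",c]=mask("stand",c,s,np.array((.45,.03)),r=.06)|mask("carrier_tab",c,s,np.array((.49,.05)),r=.06)|mask("carrier_center",c,s,np.array((.49,.05)),r=.06)
W=np.arange(4)*np.pi/8-.3
for k,x0 in(("pad",(.57,.214,W)),("dish",(.505,-.236,W)),("stand",(.475,.03,[-.15,0,.15]))):
    for cs in(("top",),("side",),("top","side")):
        v=[(S[c],M[k,c]) for c in cs if M[k,c].any()]
        if v: r=fit(v,B[k],x0); print(k,cs,np.round(r[0],4),round(r[1],3))
o=ctrl.observe(); print(np.round(o["tool_rot"],3),o["ee_pos"],o["grip_width"])
im=S["top"]["pixels"][...,::-1]
a=cv2.resize(im[110:230,110:270],None,fx=5,fy=5,interpolation=cv2.INTER_CUBIC)
cv2.imwrite("pics/crop.png",a)
E
```

```text
pad ('top',) [0.5756 0.2127 1.2424] 0.084
pad ('side',) [ 0.5782  0.213  -0.3207] 0.064
pad ('top', 'side') [ 0.577   0.2128 -0.3131] 0.177
dish ('top',) [ 0.5128 -0.2421  0.9498] 0.238
dish ('side',) [ 0.513  -0.243   0.9602] 0.108
dish ('top', 'side') [ 0.5134 -0.2424  0.9358] 0.353
stand ('top',) [0.4873 0.0401 0.0285] 0.124
stand ('side',) [0.4896 0.0404 0.003 ] 0.133
stand ('top', 'side') [0.489  0.0398 0.0076] 0.27
[[ 0.907  0.42   0.   ]
 [ 0.42  -0.907  0.   ]
 [ 0.    -0.    -1.   ]] [ 0.26269897 -0.56710872  0.25030719] 0.08542333221456008
```

View pics/crop.png

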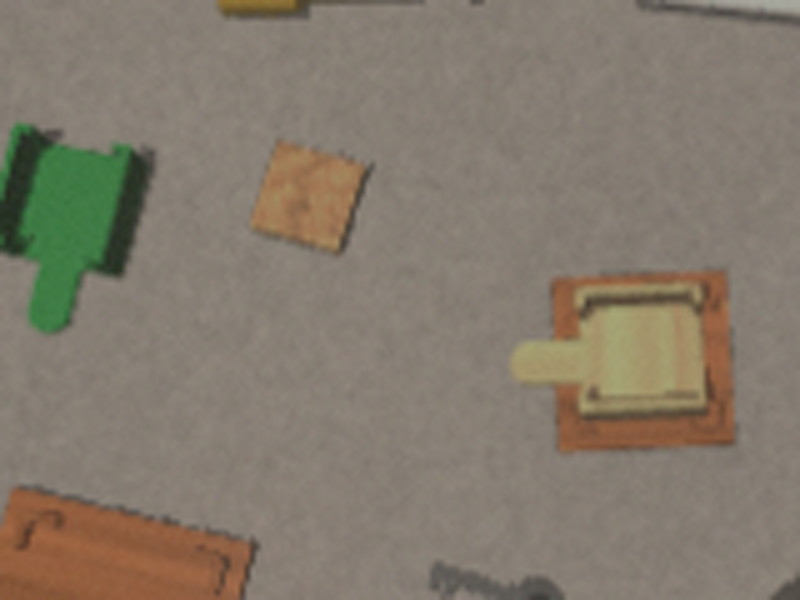

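The crop shows the small brown stand at about (238,182). Its plywood carrier has the tab pointing left (+y), and the square cork pad is at (172,149), so the choices hold. Now I'll refine the stand's pose from its visible corners.

Run:
```python
from fit import *
s=snapshot("top")
def q(pts,z,n):
    P=back(s,(np.array(pts,float)+.5)/5-.5+np.array([110,110]),z)[:,:2]
    d=np.diff(np.r_[P,P[:1]],axis=0); a=np.degrees(np.arctan2(d[:,1],d[:,0])); print(n,np.round(P.mean(0),4),"len",np.round(np.hypot(*d.T)*1e3,1),"ang",np.round((a+45)%90-45,1))
q([(552,279),(728,270),(736,444),(558,452)],.006,"board")
q([(576,286),(703,282),(707,412),(578,416)],.042,"carrier rim")
q([(281,140),(370,163),(342,254),(251,229)],.012,"pad")
b=s["pixels"].astype(int)[150:192,325:372]; m=(b.min(2)>120)
print(m.sum())
im=cv2.resize(s["pixels"][150:195,320:380,::-1],None,fx=10,fy=10,interpolation=cv2.INTER_CUBIC)
cv2.imwrite("pics/dish.png",im)
S=snapshot("side")
np.set_printoptions(suppress=True)
for nm,p in(("dish",(.5132,-.2425,.945)),("dish",(.508,-.2425,.945))):
    for ss in(s,S):
        g=cv2.cvtColor(ss["pixels"],cv2.COLOR_RGB2GRAY).astype(float); r=render(ss,B[nm],*p)>.5
        k=cv2.dilate(r.astype(np.uint8),np.ones((3,3)))>0; k2=cv2.dilate(r.astype(np.uint8),np.ones((5,5)))>0
        print(p,g[r].mean(),g[k2&~k].mean(),g[k2&~k].std())
```

```text
board [0.4877 0.0396] len [90.3 90.1 90.1 89.5] ang [2.3 1.7 1.9 1.9]
carrier rim [0.4871 0.04  ] len [62.8 65.  63.1 65. ] ang [1.1 1.  1.1 0.7]
pad [0.5745 0.2096] len [48.  49.7 49.  49.2] ang [-15.6 -15.9 -16.3 -17.1]
674
(0.5132, -0.2425, 0.945) 146.8436724565757 129.74166666666667 2.406573751669004
(0.5132, -0.2425, 0.945) 148.96470588235294 153.06666666666666 2.6741561493508774
(0.508, -0.2425, 0.945) 146.31449631449632 130.125 4.09585664625444
(0.508, -0.2425, 0.945) 150.06976744186048 152.58510638297872 5.653862499114691
```

View pics/dish.png

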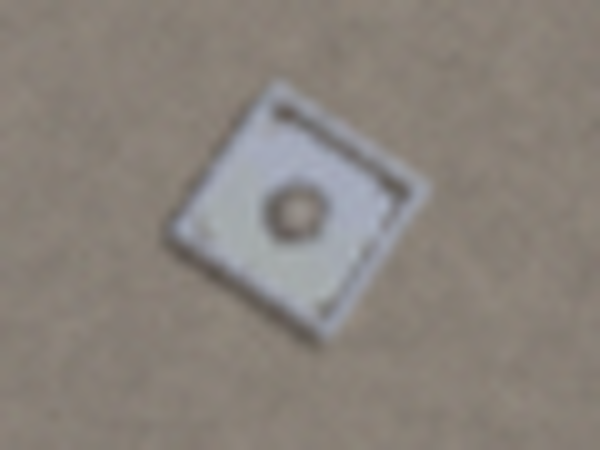

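{"name": "apply_moves", "arguments": {"translation": [[0, 0, 0], [-0.0, -0.2, 0], [0, -0.5, 0], [0, -0.7, 0], [0, -0.9, 0], [0, -0.9, 0], [0, -0.9, 0], [0, -0.9, 0], [0, -0.7, 0], [0, -0.5, 0], [0, -0.3, 0], [0, -0.1, 0]], "dr": [[0, 0, 0], [0, 0, 0], [0, 0, 0], [0, 0, 0], [0, 0, 0], [0, 0, 0], [0, 0, 0], [0, 0, 0], [0, 0, 0], [0, 0, 0], [0, 0, 0], [0, 0, 0]], "grip": [-1, -1, -1, -1, -1, -1, -1, -1, -1, -1, -1, -1]}}

```text
t: 2.6
ee_pos: [0.1236, -0.2666, 0.2501]
tool_rot: [[0.908, 0.42, 0.0], [0.42, -0.908, -0.002], [-0.0, 0.001, -1.0]]
wrist_force: [0.7, 0.5, -0.3]
grip_width: 0.0855
grasp_force: 0.0
```

The dish crop shows its rim corners at about (278,80), (430,188), (322,338) and (170,232). The ball is in the middle at (297,212). Now I'll write a move-planning helper.

```bash
cat > plan.py <<'E'
import numpy as np, json
from plant import ctrl
from scipy.spatial.transform import Rotation as Ro
def start():
    o=ctrl.observe(); return np.array(o["ee_pos"]),np.array(o["tool_rot"])
def Rdown(a): # tool y at yaw a (deg), z down
    a=np.radians(a); y=np.array([np.cos(a),np.sin(a),0]); z=np.array([0,0,-1.]); return np.c_[np.cross(y,z),y,z]
def seg(p0,R0,p1,a1,n,dec=2):
    p1=np.array(p1,float); R1=Rdown(a1); p,R=p0.copy(),Ro.from_matrix(R0)
    rv=(R.inv()*Ro.from_matrix(R1)).as_rotvec(); Rs=R; T,D=[],[]
    for i in range(1,n+1):
        u=i/n; u=u*u*(3-2*u)
        d=(Rs*Ro.from_rotvec(rv*u)); w=np.round((R.inv()*d).as_rotvec(),3)
        t=np.round(R.inv().apply(p0+(p1-p0)*u-p)/.05,dec)
        p=p+R.apply(t*.05); R=R*Ro.from_rotvec(w); T.append((t+0).tolist()); D.append((w+0).tolist())
    print(json.dumps({"translation":T,"dr":D}),"max",np.abs(T).max(),np.abs(D).max()); return p,R.as_matrix()
E
python3 - <<'E'
from fit import *
import plan
s=snapshot("top")
P=back(s,(np.array([(278,80),(430,188),(322,338),(170,232)])+.5)/10-.5+np.array([320,150]),.018)[:,:2]
d=np.diff(np.r_[P,P[:1]],axis=0); print(P.mean(0),np.hypot(*d.T),np.degrees(np.arctan2(d[:,1],d[:,0]))%90)
p,R=plan.start()
p,R=plan.seg(p,R,(.40,-.05,.2),-85,12)
p,R=plan.seg(p,R,(.5765,.212,.09),-107,12)
E
```

```text
[ 0.51114483 -0.24309122] [0.04713386 0.04856066 0.0465178  0.04913279] [52.75006469 52.22081394 53.4569633  52.94951914]
{"translation": [[0.13, -0.03, 0.02], [0.38, -0.09, 0.05], [0.55, -0.15, 0.09], [0.7, -0.2, 0.1], [0.78, -0.26, 0.12], [0.81, -0.31, 0.12], [0.8, -0.34, 0.12], [0.74, -0.36, 0.12], [0.64, -0.34, 0.11], [0.5, -0.29, 0.08], [0.33, -0.2, 0.05], [0.11, -0.07, 0.02]], "dr": [[0.0, 0.0, 0.007], [0.0, 0.0, 0.019], [0.0, 0.0, 0.028], [0.0, 0.0, 0.036], [0.001, 0.0, 0.04], [0.0, 0.0, 0.043], [0.0, 0.0, 0.043], [0.0, 0.0, 0.04], [0.0, 0.0, 0.036], [0.0, 0.0, 0.029], [0.0, 0.0, 0.018], [0.0, 0.0, 0.007]]} max 0.81 0.043
{"translation": [[0.08, -0.1, 0.04], [0.21, -0.27, 0.12], [0.32, -0.41, 0.18], [0.38, -0.53, 0.23], [0.4, -0.62, 0.26], [0.4, -0.67, 0.27], [0.37, -0.69, 0.27], [0.31, -0.67, 0.26], [0.25, -0.6, 0.23], [0.19, -0.49, 0.18], [0.11, -0.32, 0.12], [0.03, -0.12, 0.04]], "dr": [[0.0, 0.0, 0.008], [0.0, 0.0, 0.02], [0.0, 0.0, 0.032], [0.0, 0.0, 0.04], [0.0, 0.0, 0.045], [0.0, 0.0, 0.047], [0.0, 0.0, 0.048], [0.0, 0.0, 0.045], [0.0, 0.0, 0.039], [0.0, 0.0, 0.032], [0.0, 0.0, 0.021], [0.0, 0.0, 0.007]]} max 0.69 0.048
```

{"name": "apply_moves", "arguments": {"translation": [[0.13, -0.03, 0.02], [0.38, -0.09, 0.05], [0.55, -0.15, 0.09], [0.7, -0.2, 0.1], [0.78, -0.26, 0.12], [0.81, -0.31, 0.12], [0.8, -0.34, 0.12], [0.74, -0.36, 0.12], [0.64, -0.34, 0.11], [0.5, -0.29, 0.08], [0.33, -0.2, 0.05], [0.11, -0.07, 0.02]], "dr": [[0, 0, 0.007], [0, 0, 0.019], [0, 0, 0.028], [0, 0, 0.036], [0, 0, 0.04], [0, 0, 0.043], [0, 0, 0.043], [0, 0, 0.04], [0, 0, 0.036], [0, 0, 0.029], [0, 0, 0.018], [0, 0, 0.007]], "grip": [-1, -1, -1, -1, -1, -1, -1, -1, -1, -1, -1, -1]}}

```text
t: 3.85
ee_pos: [0.4014, -0.0491, 0.1993]
tool_rot: [[0.996, 0.09, -0.002], [0.09, -0.996, 0.001], [-0.002, -0.001, -1.0]]
wrist_force: [-1.0, 0.1, 0.2]
grip_width: 0.0856
grasp_force: 0.0
```

{"name": "apply_moves", "arguments": {"translation": [[0.08, -0.1, 0.04], [0.21, -0.27, 0.12], [0.32, -0.41, 0.18], [0.38, -0.53, 0.23], [0.4, -0.62, 0.26], [0.4, -0.67, 0.27], [0.37, -0.69, 0.27], [0.31, -0.67, 0.26], [0.25, -0.6, 0.23], [0.19, -0.49, 0.18], [0.11, -0.32, 0.12], [0.03, -0.12, 0.04]], "dr": [[0, 0, 0.008], [0, 0, 0.02], [0, 0, 0.032], [0, 0, 0.04], [0, 0, 0.045], [0, 0, 0.047], [0, 0, 0.048], [0, 0, 0.045], [0, 0, 0.039], [0, 0, 0.032], [0, 0, 0.021], [0, 0, 0.007]], "grip": [-1, -1, -1, -1, -1, -1, -1, -1, -1, -1, -1, -1]}}

```text
t: 5.05
ee_pos: [0.5768, 0.2117, 0.0893]
tool_rot: [[0.956, -0.292, -0.001], [-0.292, -0.956, -0.0], [-0.001, 0.001, -1.0]]
wrist_force: [-0.1, 0.2, -0.1]
grip_width: 0.0855
grasp_force: 0.0
```

{"name": "apply_moves", "arguments": {"translation": [[0, 0, 0]], "dr": [[0, 0, 0]], "grip": [-0.5]}}

```text
t: 5.15
ee_pos: [0.5764, 0.211, 0.0898]
tool_rot: [[0.957, -0.292, -0.001], [-0.292, -0.957, -0.0], [-0.001, 0.001, -1.0]]
wrist_force: [-0.3, 0.2, -0.1]
grip_width: 0.0734
grasp_force: 0.0
```

{"name": "apply_moves", "arguments": {"translation": [[0, 0, 0.1], [0, 0, 0.2], [0, 0, 0.25], [0, 0, 0.25], [0, 0, 0.25], [0, 0, 0.15], [0, 0, 0.08], [0, 0, 0.04], [0, 0, 0]], "dr": [[0, 0, 0], [0, 0, 0], [0, 0, 0], [0, 0, 0], [0, 0, 0], [0, 0, 0], [0, 0, 0], [0, 0, 0], [0, 0, 0]], "grip": [-0.4, -0.4, -0.4, -0.4, -0.4, -0.4, -0.4, -0.4, -0.4]}}

```text
t: 6.05
ee_pos: [0.5767, 0.2113, 0.0242]
tool_rot: [[0.956, -0.292, 0.0], [-0.292, -0.956, 0.0], [0.0, -0.0, -1.0]]
wrist_force: [0.3, -0.5, -0.0]
grip_width: 0.0599
grasp_force: 0.0
```

Run:
```python
from fit import *
s=snapshot("side"); o=ctrl.observe(); print(o["wrist_force"],o["ee_pos"],o["grip_width"])
a=cv2.resize(s["pixels"][180:280,130:250,::-1],None,fx=6,fy=6,interpolation=cv2.INTER_CUBIC); cv2.imwrite("pics/s1.png",a)
```

```text
[-0.48544042  1.17969002 -0.53088311] [0.57690948 0.21137189 0.02460972] 0.05957330217955133
```

View pics/s1.png

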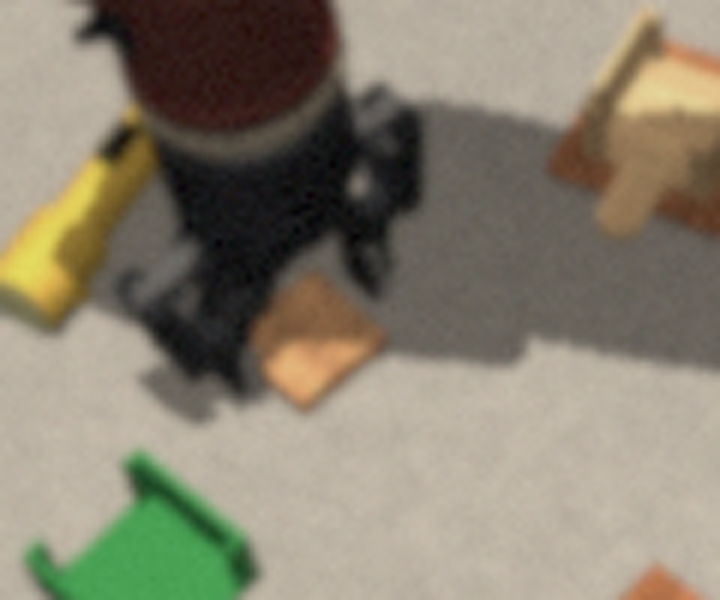

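The side crop shows the fingers flanking the pad's lower-left and upper-right edges, with the pad centred at about (315,340). I'll lower slightly and close.

{"name": "apply_moves", "arguments": {"translation": [[0, 0, 0.05], [0, 0, 0], [0, 0, 0], [0, 0, 0], [0, 0, 0], [0, 0, 0]], "dr": [[0, 0, 0], [0, 0, 0], [0, 0, 0], [0, 0, 0], [0, 0, 0], [0, 0, 0]], "grip": [-0.4, -0.2, 0, 0.2, 0.2, 0.2]}}

```text
t: 6.7
ee_pos: [0.5771, 0.2114, 0.0225]
tool_rot: [[0.956, -0.292, 0.001], [-0.292, -0.956, 0.0], [0.001, -0.001, -1.0]]
wrist_force: [-0.3, 0.4, 5.7]
grip_width: 0.0461
grasp_force: 61.8
```

Run:
```python
from fit import *
import plan
s=snapshot("side"); o=ctrl.observe(); print(o["wrist_force"],o["ee_pos"],o["grip_width"],o["grasp_force"])
p,R=plan.start()
p,R=plan.seg(p,R,(p[0],p[1],.10),-107,8)
p,R=plan.seg(p,R,(.4885,.040,.10),-88.5,12)
p,R=plan.seg(p,R,(.4885,.040,.040),-88.5,9)
```

```text
[0.2586133  0.73192446 5.30310928] [0.57714843 0.21140808 0.02247353] 0.04646724083714127 61.8538498878479
{"translation": [[0.0, 0.0, -0.07], [0.0, 0.0, -0.17], [0.0, 0.0, -0.25], [0.0, 0.0, -0.29], [0.0, 0.0, -0.28], [0.0, 0.0, -0.25], [0.0, 0.0, -0.17], [0.0, 0.0, -0.07]], "dr": [[0.0, 0.0, 0.0], [0.0, 0.0, 0.0], [0.0, 0.0, 0.0], [0.0, -0.001, 0.0], [0.0, 0.0, 0.0], [-0.001, 0.0, 0.0], [0.0, 0.0, 0.001], [0.0, 0.0, 0.0]]} max 0.29 0.001
{"translation": [[-0.01, 0.07, 0.0], [-0.04, 0.21, 0.0], [-0.07, 0.31, 0.0], [-0.09, 0.39, 0.0], [-0.12, 0.43, 0.0], [-0.14, 0.46, 0.0], [-0.16, 0.45, 0.0], [-0.17, 0.42, 0.0], [-0.16, 0.36, 0.0], [-0.14, 0.29, 0.0], [-0.09, 0.18, 0.0], [-0.04, 0.07, 0.0]], "dr": [[0.0, 0.0, -0.006], [0.0, 0.0, -0.018], [0.0, 0.0, -0.027], [0.0, 0.0, -0.033], [0.0, 0.0, -0.038], [0.0, 0.0, -0.04], [0.0, 0.0, -0.04], [0.0, 0.0, -0.038], [0.0, 0.0, -0.033], [0.0, 0.0, -0.026], [0.0, 0.0, -0.018], [0.0, 0.0, -0.006]]} max 0.46 0.04
{"translation": [[0.0, 0.0, 0.04], [0.0, 0.0, 0.11], [0.0, 0.0, 0.16], [0.0, 0.0, 0.19], [0.0, 0.0, 0.2], [0.0, 0.0, 0.19], [0.0, 0.0, 0.16], [0.0, 0.0, 0.11], [0.0, 0.0, 0.04]], "dr": [[0.0, 0.0, 0.0], [0.0, 0.0, 0.0], [0.0, 0.0, 0.0], [0.0, 0.0, 0.0], [0.0, 0.0, 0.0], [0.0, 0.0, 0.0], [0.0, 0.0, 0.0], [0.0, 0.0, 0.0], [0.0, 0.0, 0.0]]} max 0.2 0.0
```

{"name": "apply_moves", "arguments": {"translation": [[0, 0, -0.07], [0, 0, -0.17], [0, 0, -0.25], [0, 0, -0.29], [0, 0, -0.28], [0, 0, -0.25], [0, 0, -0.17], [0, 0, -0.07]], "dr": [[0, 0, 0], [0, 0, 0], [0, 0, 0], [0, 0, 0], [0, 0, 0], [0, 0, 0], [0, 0, 0], [0, 0, 0]], "grip": [0.2, 0.2, 0.2, 0.2, 0.2, 0.2, 0.2, 0.2]}}

```text
t: 7.55
ee_pos: [0.5774, 0.2114, 0.1011]
tool_rot: [[0.956, -0.292, 0.002], [-0.292, -0.956, 0.001], [0.002, -0.001, -1.0]]
wrist_force: [0.3, 0.4, -0.1]
grip_width: 0.0457
grasp_force: 61.3
```

{"name": "apply_moves", "arguments": {"translation": [[-0.01, 0.07, 0.0], [-0.04, 0.21, 0.0], [-0.07, 0.31, 0.0], [-0.09, 0.39, 0.0], [-0.12, 0.43, 0.0], [-0.14, 0.46, 0.0], [-0.16, 0.45, 0.0], [-0.17, 0.42, 0.0], [-0.16, 0.36, 0.0], [-0.14, 0.29, 0.0], [-0.09, 0.18, 0.0], [-0.04, 0.07, 0.0]], "dr": [[0, 0, -0.006], [0, 0, -0.018], [0, 0, -0.027], [0, 0, -0.033], [0, 0, -0.038], [0, 0, -0.04], [0, 0, -0.04], [0, 0, -0.038], [0, 0, -0.033], [0, 0, -0.026], [0, 0, -0.018], [0, 0, -0.006]], "grip": [0.2, 0.2, 0.2, 0.2, 0.2, 0.2, 0.2, 0.2, 0.2, 0.2, 0.2, 0.2]}}

```text
t: 8.75
ee_pos: [0.487, 0.039, 0.0985]
tool_rot: [[1.0, 0.026, -0.002], [0.026, -1.0, -0.0], [-0.002, -0.0, -1.0]]
wrist_force: [0.6, -0.8, -0.6]
grip_width: 0.0456
grasp_force: 61.3
```

{"name": "apply_moves", "arguments": {"translation": [[0, 0, 0.1], [0, 0, 0.2], [0, 0, 0.2], [0, 0, 0.1]], "dr": [[0, 0, 0], [0, 0, 0], [0, 0, 0], [0, 0, 0]], "grip": [0.2, 0.2, 0.2, 0.2]}}

```text
t: 9.15
ee_pos: [0.4871, 0.0403, 0.0674]
tool_rot: [[1.0, 0.027, -0.003], [0.027, -1.0, 0.0], [-0.003, -0.0, -1.0]]
wrist_force: [-0.0, 0.1, 0.1]
grip_width: 0.0457
grasp_force: 61.3
```

Run:
```python
from fit import *
a=[]
for c,(r,q) in(("side",(150,185)),("top",(130,180))):
    s=snapshot(c); a.append(cv2.resize(s["pixels"][r:r+90,q:q+110,::-1],None,fx=3.6,fy=3.6,interpolation=cv2.INTER_CUBIC))
    for d in silhouettes("pad_center",c): print(c,d["confidence"],d["pixel"],d["pixels"].sum(), back(s,[d["pixel"][::-1]],.06))
o=ctrl.observe(); print(o["wrist_force"],o["ee_pos"],o["grip_width"],o["grasp_force"])
cv2.imwrite("pics/s2.png",np.hstack(a))
```

```text
side 0.74 [192.4, 246.4] 163 [[0.47287432 0.04735746 0.06      ]]
top 0.54 [187.1, 238.7] 102 [[0.46476053 0.03750068 0.06      ]]
[0.37046012 0.05364883 0.54299977] [0.48804746 0.04002671 0.06898734] 0.045381211418227915 61.33880138397217
```

View pics/s2.png

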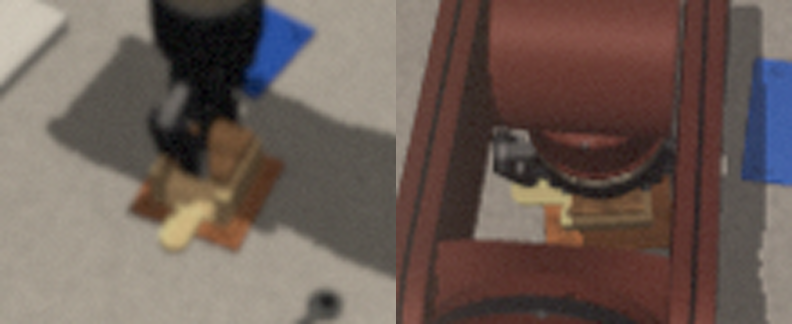

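The side view shows the pad hanging above the carrier, square to it, with the near edges parallel in the top view. I'll lower it slowly while watching the force.

{"name": "apply_moves", "arguments": {"translation": [[0.02, 0, 0.05], [0, 0, 0.08], [0, 0, 0.1], [0, 0, 0.1], [0, 0, 0.08], [0, 0, 0.06], [0, 0, 0.05], [0, 0, 0.05], [0, 0, 0]], "dr": [[0, 0, 0], [0, 0, 0], [0, 0, 0], [0, 0, 0], [0, 0, 0], [0, 0, 0], [0, 0, 0], [0, 0, 0], [0, 0, 0]], "grip": [0.2, 0.2, 0.2, 0.2, 0.2, 0.2, 0.2, 0.2, 0.2]}}

```text
t: 10.25
ee_pos: [0.4889, 0.0398, 0.0404]
tool_rot: [[1.0, 0.027, -0.001], [0.027, -1.0, 0.0], [-0.001, -0.0, -1.0]]
wrist_force: [-0.8, 0.1, 0.1]
grip_width: 0.0456
grasp_force: 61.3
```

{"name": "apply_moves", "arguments": {"translation": [[0, 0, 0.05], [0, 0, 0.04], [0, 0, 0.03], [0, 0, 0]], "dr": [[0, 0, 0], [0, 0, 0], [0, 0, 0], [0, 0, 0]], "grip": [0.2, 0.2, 0.2, 0.2]}}

```text
t: 10.65
ee_pos: [0.489, 0.0399, 0.0346]
tool_rot: [[1.0, 0.027, -0.0], [0.027, -1.0, 0.0], [-0.0, -0.0, -1.0]]
wrist_force: [-0.2, -0.5, -1.0]
grip_width: 0.0462
grasp_force: 61.3
```

{"name": "apply_moves", "arguments": {"translation": [[0, 0, 0.02], [0, 0, 0], [0, 0, 0], [0, 0, 0], [0, 0, 0], [0, 0, -0.05], [0, 0, -0.15], [0, 0, -0.3], [0, 0, -0.4], [0, 0, -0.4], [0, 0, -0.3], [0, 0, -0.1]], "dr": [[0, 0, 0], [0, 0, 0], [0, 0, 0], [0, 0, 0], [0, 0, 0], [0, 0, 0], [0, 0, 0], [0, 0, 0], [0, 0, 0], [0, 0, 0], [0, 0, 0], [0, 0, 0]], "grip": [0.2, 0.2, -0.3, -0.4, -0.4, -0.4, -0.4, -0.4, -0.4, -0.4, -0.4, -0.4]}}

```text
t: 11.85
ee_pos: [0.4906, 0.0397, 0.1214]
tool_rot: [[1.0, 0.027, 0.004], [0.027, -1.0, -0.0], [0.004, 0.0, -1.0]]
wrist_force: [0.3, 0.1, -0.0]
grip_width: 0.0595
grasp_force: 0.0
```

Run:
```python
import plan
p,R=plan.start(); print(p)
p,R=plan.seg(p,R,(.5125,-.2425,.10),-126.5,16)
p,R=plan.seg(p,R,(.5125,-.2425,.032),-126.5,9)
```

```text
[0.49063671 0.03974346 0.12135451]
{"translation": [[0.0, 0.06, 0.0], [0.01, 0.18, 0.02], [0.03, 0.28, 0.02], [0.04, 0.36, 0.03], [0.06, 0.42, 0.03], [0.1, 0.47, 0.04], [0.13, 0.5, 0.03], [0.17, 0.5, 0.04], [0.19, 0.49, 0.04], [0.22, 0.46, 0.04], [0.23, 0.42, 0.04], [0.23, 0.36, 0.03], [0.21, 0.3, 0.03], [0.17, 0.22, 0.02], [0.11, 0.14, 0.02], [0.04, 0.05, 0.0]], "dr": [[0.0, 0.0, 0.007], [0.0, 0.0, 0.022], [0.0, 0.0, 0.032], [0.0, -0.001, 0.043], [0.0, 0.0, 0.05], [0.0, 0.0, 0.056], [0.0, -0.001, 0.06], [0.0, 0.0, 0.062], [-0.001, 0.0, 0.062], [0.0, -0.001, 0.06], [0.0, 0.0, 0.056], [0.0, 0.0, 0.05], [0.0, -0.001, 0.043], [0.0, 0.0, 0.032], [0.0, 0.0, 0.021], [0.0, 0.0, 0.008]]} max 0.5 0.062
{"translation": [[0.0, 0.0, 0.05], [0.0, 0.0, 0.12], [0.0, 0.0, 0.18], [0.0, 0.0, 0.22], [0.0, 0.0, 0.22], [0.0, 0.0, 0.22], [0.0, 0.0, 0.18], [0.0, 0.0, 0.12], [0.0, 0.0, 0.05]], "dr": [[0.0, 0.0, 0.0], [0.0, 0.0, 0.0], [0.0, 0.0, 0.0], [0.0, 0.0, 0.0], [0.0, 0.0, 0.0], [0.0, 0.0, 0.0], [0.0, 0.0, 0.0], [0.0, 0.0, 0.0], [0.0, 0.0, 0.0]]} max 0.22 0.0
```

{"name": "apply_moves", "arguments": {"translation": [[0, 0.06, 0], [0.01, 0.18, 0.02], [0.03, 0.28, 0.02], [0.04, 0.36, 0.03], [0.06, 0.42, 0.03], [0.1, 0.47, 0.04], [0.13, 0.5, 0.03], [0.17, 0.5, 0.04], [0.19, 0.49, 0.04], [0.22, 0.46, 0.04], [0.23, 0.42, 0.04], [0.23, 0.36, 0.03]], "dr": [[0, 0, 0.007], [0, 0, 0.022], [0, 0, 0.032], [0, -0.001, 0.043], [0, 0, 0.05], [0, 0, 0.056], [0, -0.001, 0.06], [0, 0, 0.062], [0, 0, 0.062], [0, 0, 0.06], [0, 0, 0.056], [0, 0, 0.05]], "grip": [-0.4, -0.4, -0.4, -0.4, -0.4, -0.4, -0.4, -0.4, -0.4, -0.4, -0.4, -0.4]}}

```text
t: 13.05
ee_pos: [0.5063, -0.2004, 0.0994]
tool_rot: [[0.859, -0.513, -0.004], [-0.513, -0.859, 0.001], [-0.004, 0.001, -1.0]]
wrist_force: [-0.6, -0.4, 0.0]
grip_width: 0.0602
grasp_force: 0.0
```

{"name": "apply_moves", "arguments": {"translation": [[0.21, 0.3, 0.03], [0.17, 0.22, 0.02], [0.11, 0.14, 0.02], [0.04, 0.05, 0], [0, 0, 0], [0, 0, 0]], "dr": [[0, 0, 0.043], [0, 0, 0.032], [0, 0, 0.021], [0, 0, 0.008], [0, 0, 0], [0, 0, 0]], "grip": [-0.4, -0.4, -0.4, -0.4, -0.4, -0.4]}}

```text
t: 13.65
ee_pos: [0.5106, -0.2417, 0.0972]
tool_rot: [[0.804, -0.594, -0.002], [-0.594, -0.804, 0.001], [-0.002, 0.001, -1.0]]
wrist_force: [1.0, -0.9, -0.1]
grip_width: 0.06
grasp_force: 0.0
```

Run:
```python
from fit import *
import plan
s=snapshot("top"); S=snapshot("side"); a=[]
for c,n,xy in(("top","carrier_center",(.488,.04)),("top","pad_center",(.488,.04)),("side","pad_center",(.488,.04)),("side","dish_center",(.51,-.24))):
    for d in silhouettes(n,c): print(c,n,round(d["confidence"],2),np.round(d["pixel"]),d["pixels"].sum(),np.round(back(s if c=="top" else S,[d["pixel"][::-1]],.023),4))
a=[cv2.resize(x["pixels"][r:r+50,q:q+65,::-1],None,fx=6,fy=6,interpolation=cv2.INTER_CUBIC) for x,r,q in((s,157,205),(S,175,210))]
cv2.imwrite("pics/s3.png",np.hstack(a))
p,R=plan.start(); print(p,np.round(R,4))
p,R=plan.seg(p,R,(.5125,-.2425,.032),-126.8,9)
```

```text
top carrier_center 0.93 [180. 228.] 281 [[0.4903 0.0662 0.023 ]]
top carrier_center 0.69 [153. 125.] 787 [[0.5628 0.3276 0.023 ]]
top pad_center 0.57 [181. 241.] 334 [[0.4863 0.0317 0.023 ]]
side pad_center 0.48 [196. 238.] 243 [[0.5007 0.0441 0.023 ]]
side dish_center 0.47 [136. 278.] 232 [[ 0.4994 -0.2177  0.023 ]]
side dish_center 0.44 [196. 242.] 236 [[0.4914 0.0393 0.023 ]]
[ 0.51076278 -0.24200471  0.09733257] [[ 8.042e-01 -5.944e-01 -1.900e-03]
 [-5.944e-01 -8.042e-01  2.000e-04]
 [-1.600e-03  9.000e-04 -1.000e+00]]
{"translation": [[0.0, 0.0, 0.04], [0.0, 0.0, 0.12], [0.01, 0.0, 0.18], [0.0, -0.01, 0.2], [0.01, 0.0, 0.22], [0.01, 0.0, 0.21], [0.0, 0.0, 0.17], [0.0, 0.0, 0.12], [0.01, 0.0, 0.05]], "dr": [[0.0, 0.0, 0.0], [0.0, 0.0, 0.001], [0.0, 0.0, 0.001], [0.0, 0.001, 0.0], [0.001, 0.0, 0.001], [0.0, 0.0, 0.001], [0.0, 0.0, 0.001], [0.0, 0.001, 0.001], [0.0, 0.0, 0.0]]} max 0.22 0.001
```

View pics/s3.png

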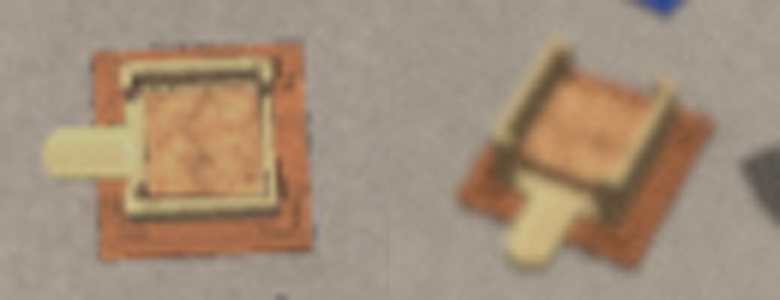

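The pad lies flat and square in the pocket, at top crop (204,139) and side crop (588,125). Next I'll descend on the dish.

{"name": "apply_moves", "arguments": {"translation": [[0, 0, 0.05], [0, 0, 0.15], [0.01, 0, 0.2], [0, -0.01, 0.22], [0.01, 0, 0.22], [0.01, 0, 0.2], [0, 0, 0.15], [0, 0, 0.12], [0.01, 0, 0.07], [0, 0, 0.02], [0, 0, 0]], "dr": [[0, 0, 0], [0, 0, 0.001], [0, 0, 0.001], [0, 0.001, 0], [0, 0, 0.001], [0, 0, 0.001], [0, 0, 0.001], [0, 0, 0], [0, 0, 0], [0, 0, 0], [0, 0, 0]], "grip": [-0.4, -0.4, -0.4, -0.4, -0.4, -0.4, -0.4, -0.4, -0.4, -0.4, -0.4]}}

```text
t: 15.05
ee_pos: [0.5126, -0.2433, 0.0274]
tool_rot: [[0.801, -0.599, -0.001], [-0.599, -0.801, -0.001], [-0.0, 0.001, -1.0]]
wrist_force: [0.2, -1.0, -0.8]
grip_width: 0.0599
grasp_force: 0.0
```

{"name": "apply_moves", "arguments": {"translation": [[0, 0, 0], [0, 0, 0], [0, 0, 0], [0, 0, 0], [0, 0, 0], [0, 0, 0], [0, 0, 0], [0, 0, 0], [0, 0, 0], [0, 0, 0], [0, 0, 0]], "dr": [[0, 0, 0], [0, 0, 0], [0, 0, 0], [0, 0, 0], [0, 0, 0], [0, 0, 0], [0, 0, 0], [0, 0, 0], [0, 0, 0], [0, 0, 0], [0, 0, 0]], "grip": [-0.32, -0.28, -0.25, -0.22, -0.2, -0.18, -0.16, -0.14, -0.1, 0, 0.1]}}

```text
t: 16.15
ee_pos: [0.5127, -0.2432, 0.0278]
tool_rot: [[0.801, -0.599, -0.001], [-0.599, -0.801, -0.0], [-0.001, 0.001, -1.0]]
wrist_force: [-2.0, 2.4, 5.7]
grip_width: 0.046
grasp_force: 61.3
```

Run:
```python
from fit import *
import plan
s=snapshot("side"); o=ctrl.observe(); print(o["wrist_force"],o["ee_pos"],o["grip_width"],o["grasp_force"])
a=cv2.resize(s["pixels"][100:165,235:320,::-1],None,fx=7,fy=7,interpolation=cv2.INTER_CUBIC); cv2.imwrite("pics/s4.png",a)
p,R=plan.start()
p,R=plan.seg(p,R,(p[0],p[1],.085),-126.8,12)
p,R=plan.seg(p,R,(.489,.0405,.085),-88.5,24)
```

```text
[-1.42745914  2.12907994  5.18435322] [ 0.5126573  -0.24318371  0.02780677] 0.04602062539442086 61.33370876312256
{"translation": [[0.0, 0.0, -0.02], [0.0, 0.0, -0.06], [0.0, 0.0, -0.1], [0.0, 0.0, -0.12], [0.0, 0.0, -0.13], [0.0, 0.0, -0.14], [0.0, 0.0, -0.14], [0.0, 0.0, -0.14], [0.0, 0.0, -0.12], [0.0, 0.0, -0.09], [0.0, 0.0, -0.06], [0.0, 0.0, -0.02]], "dr": [[0.0, 0.0, 0.0], [0.0, 0.0, 0.0], [0.0, 0.0, 0.0], [0.0, 0.0, 0.0], [0.0, 0.0, 0.0], [0.0, 0.0, 0.0], [0.001, 0.0, 0.0], [0.0, 0.0, 0.0], [0.0, 0.0, 0.0], [0.0, 0.0, 0.0], [0.0, 0.0, 0.0], [0.0, 0.001, 0.0]]} max 0.14 0.001
{"translation": [[-0.02, -0.02, 0.0], [-0.05, -0.06, 0.0], [-0.09, -0.1, 0.0], [-0.11, -0.14, 0.0], [-0.14, -0.17, 0.0], [-0.15, -0.2, 0.0], [-0.17, -0.23, 0.0], [-0.17, -0.25, 0.0], [-0.17, -0.28, 0.0], [-0.16, -0.29, 0.0], [-0.16, -0.32, 0.0], [-0.15, -0.32, 0.0], [-0.14, -0.33, 0.0], [-0.12, -0.33, 0.0], [-0.1, -0.32, 0.0], [-0.09, -0.31, 0.0], [-0.07, -0.3, 0.0], [-0.05, -0.28, 0.0], [-0.04, -0.24, 0.0], [-0.03, -0.22, 0.0], [-0.02, -0.18, 0.0], [-0.01, -0.13, 0.0], [-0.01, -0.08, 0.0], [0.0, -0.03, 0.0]], "dr": [[0.0, 0.0, -0.003], [0.0, 0.0, -0.01], [0.0, 0.0, -0.016], [0.0, 0.0, -0.021], [0.0, 0.0, -0.025], [0.0, 0.0, -0.029], [0.0, 0.0, -0.033], [0.0, 0.0, -0.036], [0.0, 0.0, -0.038], [0.0, 0.0, -0.04], [0.0, 0.0, -0.041], [0.0, 0.0, -0.042], [0.0, 0.0, -0.042], [0.0, 0.0, -0.041], [0.0, 0.0, -0.04], [0.0, 0.0, -0.038], [0.0, 0.0, -0.036], [0.0, 0.0, -0.033], [0.0, 0.0, -0.029], [0.0, 0.0, -0.026], [0.0, 0.0, -0.021], [0.0, 0.0, -0.015], [0.0, -0.001, -0.01], [0.0, 0.0, -0.003]]} max 0.33 0.042
```

View pics/s4.png

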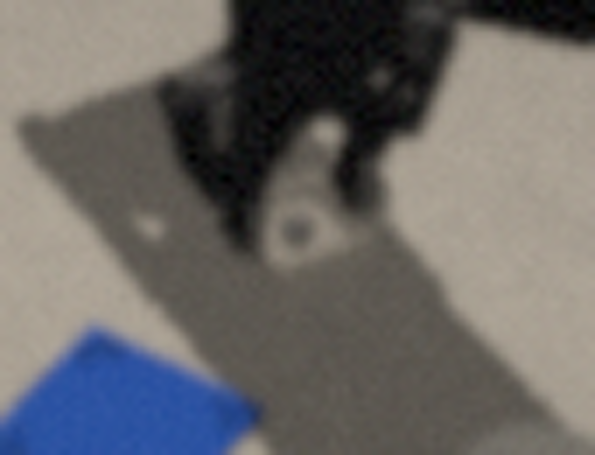

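The dish is gripped squarely and the ball sits in the middle at crop (298,232). I'll lift and carry it gently.

{"name": "apply_moves", "arguments": {"translation": [[0, 0, -0.02], [0, 0, -0.06], [0, 0, -0.1], [0, 0, -0.12], [0, 0, -0.13], [0, 0, -0.14], [0, 0, -0.14], [0, 0, -0.14], [0, 0, -0.12], [0, 0, -0.09], [0, 0, -0.06], [0, 0, -0.02]], "dr": [[0, 0, 0], [0, 0, 0], [0, 0, 0], [0, 0, 0], [0, 0, 0], [0, 0, 0], [0, 0, 0], [0, 0, 0], [0, 0, 0], [0, 0, 0], [0, 0, 0], [0, 0, 0]], "grip": [0.1, 0.1, 0.1, 0.1, 0.1, 0.1, 0.1, 0.1, 0.1, 0.1, 0.1, 0.1]}}

```text
t: 17.4
ee_pos: [0.5126, -0.2433, 0.0846]
tool_rot: [[0.801, -0.599, -0.001], [-0.599, -0.801, -0.001], [-0.0, 0.001, -1.0]]
wrist_force: [0.3, -1.1, -1.5]
grip_width: 0.0461
grasp_force: 61.4
```

{"name": "apply_moves", "arguments": {"translation": [[-0.02, -0.02, 0.0], [-0.05, -0.06, 0.0], [-0.09, -0.1, 0.0], [-0.11, -0.14, 0.0], [-0.14, -0.17, 0.0], [-0.15, -0.2, 0.0], [-0.17, -0.23, 0.0], [-0.17, -0.25, 0.0], [-0.17, -0.28, 0.0], [-0.16, -0.29, 0.0], [-0.16, -0.32, 0.0], [-0.15, -0.32, 0.0]], "dr": [[0, 0, -0.003], [0, 0, -0.01], [0, 0, -0.016], [0, 0, -0.021], [0, 0, -0.025], [0, 0, -0.029], [0, 0, -0.033], [0, 0, -0.036], [0, 0, -0.038], [0, 0, -0.04], [0, 0, -0.041], [0, 0, -0.042]], "grip": [0.1, 0.1, 0.1, 0.1, 0.1, 0.1, 0.1, 0.1, 0.1, 0.1, 0.1, 0.1]}}

```text
t: 18.6
ee_pos: [0.5006, -0.0997, 0.0843]
tool_rot: [[0.954, -0.3, -0.001], [-0.3, -0.954, -0.0], [-0.001, 0.001, -1.0]]
wrist_force: [-0.0, -0.7, -1.3]
grip_width: 0.0462
grasp_force: 61.4
```

{"name": "apply_moves", "arguments": {"translation": [[-0.14, -0.33, 0.0], [-0.12, -0.33, 0.0], [-0.1, -0.32, 0.0], [-0.09, -0.31, 0.0], [-0.07, -0.3, 0.0], [-0.05, -0.28, 0.0], [-0.04, -0.24, 0.0], [-0.03, -0.22, 0.0], [-0.02, -0.18, 0.0], [-0.01, -0.13, 0.0], [-0.01, -0.08, 0.0], [0.0, -0.03, 0.0]], "dr": [[0, 0, -0.042], [0, 0, -0.041], [0, 0, -0.04], [0, 0, -0.038], [0, 0, -0.036], [0, 0, -0.033], [0, 0, -0.029], [0, 0, -0.026], [0, 0, -0.021], [0, 0, -0.015], [0, 0, -0.01], [0, 0, -0.003]], "grip": [0.1, 0.1, 0.1, 0.1, 0.1, 0.1, 0.1, 0.1, 0.1, 0.1, 0.1, 0.1]}}

```text
t: 19.8
ee_pos: [0.4887, 0.0408, 0.0841]
tool_rot: [[1.0, 0.026, -0.001], [0.026, -1.0, -0.0], [-0.001, 0.0, -1.0]]
wrist_force: [0.2, -0.9, -1.5]
grip_width: 0.0457
grasp_force: 61.4
```

{"name": "apply_moves", "arguments": {"translation": [[0, 0, 0], [0, 0, 0], [0, 0, 0]], "dr": [[0, 0, 0], [0, 0, 0], [0, 0, 0]], "grip": [0.1, 0.1, 0.1]}}

```text
t: 20.1
ee_pos: [0.4888, 0.0402, 0.0842]
tool_rot: [[1.0, 0.025, -0.001], [0.025, -1.0, -0.0], [-0.001, 0.0, -1.0]]
wrist_force: [0.4, 0.1, -1.0]
grip_width: 0.0458
grasp_force: 61.4
```

Run:
```python
from fit import *
import plan
s=snapshot("side"); S=snapshot("top"); o=ctrl.observe(); print(o["wrist_force"],o["ee_pos"],np.round(o["tool_rot"],4),o["grip_width"])
a=[cv2.resize(x["pixels"][r:r+65,q:q+65,::-1],None,fx=6,fy=6,interpolation=cv2.INTER_CUBIC) for x,r,q in((s,155,205),(S,147,210))]
cv2.imwrite("pics/s5.png",np.hstack(a))
# where dish would show if centred under TCP
print(proj(s,[[.489,.0405,.075]])-[205,155])
```

```text
[-0.0584018   0.15998892 -1.2123342 ] [0.48881533 0.04031325 0.08416406] [[ 9.997e-01  2.530e-02 -1.100e-03]
 [ 2.530e-02 -9.997e-01 -3.000e-04]
 [-1.100e-03  3.000e-04 -1.000e+00]] 0.045997642994838446
[[37.0257347  29.75791887]]
```

View pics/s5.png

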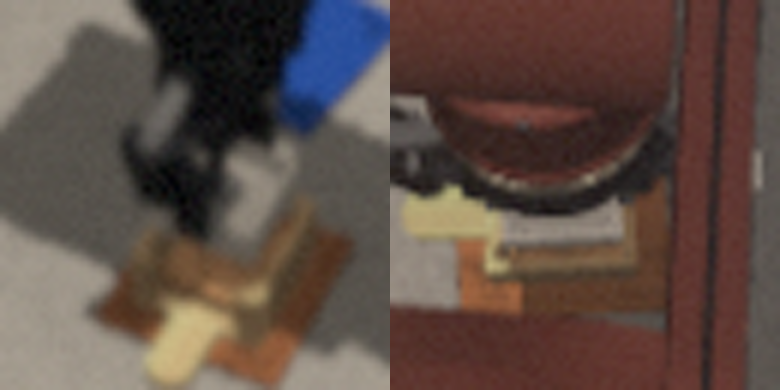

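The dish hangs level and centred over the carrier in y: dish edge at 500–627, carrier wall at 487–635 in the top crop. Lowering now.

{"name": "apply_moves", "arguments": {"translation": [[0, 0, 0.02], [0, 0, 0.04], [0, 0, 0.06], [0, 0, 0.08], [0, 0, 0.08], [0, 0, 0.08], [0, 0, 0.08], [0, 0, 0.07], [0, 0, 0.05], [0, 0, 0.03], [0, 0, 0.01], [0, 0, 0]], "dr": [[0, 0, 0], [0, 0, 0], [0, 0, 0], [0, 0, 0], [0, 0, 0], [0, 0, 0], [0, 0, 0], [0, 0, 0], [0, 0, 0], [0, 0, 0], [0, 0, 0], [0, 0, 0]], "grip": [0.1, 0.1, 0.1, 0.1, 0.1, 0.1, 0.1, 0.1, 0.1, 0.1, 0.1, 0.1]}}

```text
t: 21.4
ee_pos: [0.4888, 0.0405, 0.0542]
tool_rot: [[1.0, 0.026, -0.001], [0.026, -1.0, -0.0], [-0.001, 0.0, -1.0]]
wrist_force: [-0.4, -0.1, -0.4]
grip_width: 0.0458
grasp_force: 61.4
```

{"name": "apply_moves", "arguments": {"translation": [[0, 0, 0.02], [0, 0, 0.02], [0, 0, 0.02], [0, 0, 0]], "dr": [[0, 0, 0], [0, 0, 0], [0, 0, 0], [0, 0, 0]], "grip": [0.1, 0.1, 0.1, 0.1]}}

```text
t: 21.8
ee_pos: [0.4886, 0.0406, 0.051]
tool_rot: [[1.0, 0.026, -0.002], [0.026, -1.0, -0.0], [-0.002, 0.0, -1.0]]
wrist_force: [1.1, -0.4, -0.7]
grip_width: 0.0457
grasp_force: 61.4
```

{"name": "apply_moves", "arguments": {"translation": [[0, 0, 0.01], [0, 0, 0.01], [0, 0, 0.01], [0, 0, 0]], "dr": [[0, 0, 0], [0, 0, 0], [0, 0, 0], [0, 0, 0]], "grip": [0.1, 0.1, 0.1, 0.1]}}

```text
t: 22.2
ee_pos: [0.4888, 0.0406, 0.0508]
tool_rot: [[1.0, 0.026, -0.002], [0.026, -1.0, -0.0], [-0.002, 0.0, -1.0]]
wrist_force: [-5.6, 0.1, 11.3]
grip_width: 0.046
grasp_force: 62.7
```

{"name": "apply_moves", "arguments": {"translation": [[0, 0, -0.01], [0, 0, 0], [0, 0, 0], [0, 0, 0], [0, 0, 0], [0, 0, 0], [0, 0, 0], [0, 0, 0], [0, 0, 0]], "dr": [[0, 0, 0], [0, 0, 0], [0, 0, 0], [0, 0, 0], [0, 0, 0], [0, 0, 0], [0, 0, 0], [0, 0, 0], [0, 0, 0]], "grip": [0.0, -0.1, -0.14, -0.18, -0.22, -0.26, -0.3, -0.36, -0.4]}}

```text
t: 23.1
ee_pos: [0.4887, 0.0405, 0.0501]
tool_rot: [[1.0, 0.026, -0.001], [0.026, -1.0, -0.0], [-0.001, 0.0, -1.0]]
wrist_force: [0.1, 0.4, 1.5]
grip_width: 0.06
grasp_force: 0.0
```

{"name": "apply_moves", "arguments": {"translation": [[0, 0, -0.03], [0, 0, -0.1], [0, 0, -0.2], [0, 0, -0.3], [0, 0, -0.4], [0, 0, -0.4], [0, 0, -0.3], [0, 0, -0.1], [0, 0, 0]], "dr": [[0, 0, 0], [0, 0, 0], [0, 0, 0], [0, 0, 0], [0, 0, 0], [0, 0, 0], [0, 0, 0], [0, 0, 0], [0, 0, 0]], "grip": [-0.4, -0.4, -0.5, -1, -1, -1, -1, -1, -1]}}

```text
t: 24.0
ee_pos: [0.4896, 0.0405, 0.143]
tool_rot: [[1.0, 0.026, 0.001], [0.026, -1.0, -0.001], [0.001, 0.001, -1.0]]
wrist_force: [-0.0, 0.0, 0.3]
grip_width: 0.0852
grasp_force: 0.0
```

Run:
```python
from fit import *
import plan
s=snapshot("side"); S=snapshot("top"); o=ctrl.observe(); print(o["wrist_force"],o["ee_pos"],o["joint_positions"])
a=[cv2.resize(x["pixels"][r:r+65,q:q+65,::-1],None,fx=6,fy=6,interpolation=cv2.INTER_CUBIC) for x,r,q in((s,165,205),(S,147,205))]
cv2.imwrite("pics/s6.png",np.hstack(a))
p,R=plan.start()
p,R=plan.seg(p,R,(.4885,.040,.12),1.5,20)
p,R=plan.seg(p,R,(.4885,.040,.032),1.5,12)
```

```text
[-1.19510988  0.43649056 -0.10346062] [0.48842539 0.04060852 0.14121505] [-7.78516373e-02  7.39458071e-03  1.97381468e+00 -4.43508007e-04
  1.16218002e+00  1.46732673e+00]
{"translation": [[0.0, 0.0, 0.0], [0.0, 0.0, 0.01], [0.0, 0.0, 0.02], [0.0, 0.0, 0.01], [0.0, 0.0, 0.03], [0.0, 0.0, 0.02], [0.0, 0.0, 0.03], [0.0, 0.0, 0.03], [0.0, 0.0, 0.03], [0.0, 0.01, 0.03], [0.0, 0.0, 0.03], [0.0, 0.0, 0.03], [0.0, 0.0, 0.03], [0.0, 0.0, 0.03], [0.0, 0.0, 0.03], [0.0, 0.0, 0.02], [0.0, 0.0, 0.02], [0.0, 0.0, 0.01], [0.0, 0.0, 0.01], [0.0, 0.0, 0.0]], "dr": [[0.0, 0.0, -0.011], [0.0, 0.0, -0.033], [0.0, 0.0, -0.051], [0.0, 0.0, -0.068], [0.0, 0.0, -0.082], [0.0, 0.0, -0.094], [0.0, 0.0, -0.104], [-0.001, 0.0, -0.11], [0.0, 0.001, -0.115], [0.0, 0.0, -0.118], [0.0, 0.0, -0.117], [0.0, 0.0, -0.115], [0.0, 0.0, -0.111], [0.0, 0.0, -0.103], [0.0, 0.0, -0.094], [0.0, 0.0, -0.082], [0.0, 0.0, -0.068], [0.0, 0.001, -0.051], [0.0, 0.0, -0.033], [0.0, 0.0, -0.011]]} max 0.03 0.118
{"translation": [[0.0, 0.0, 0.03], [0.0, 0.0, 0.1], [0.0, 0.0, 0.15], [0.0, 0.0, 0.18], [0.0, 0.0, 0.2], [0.0, 0.0, 0.22], [0.0, 0.0, 0.22], [0.0, 0.0, 0.21], [0.0, 0.0, 0.18], [0.0, 0.0, 0.14], [0.0, 0.0, 0.1], [-0.01, 0.0, 0.03]], "dr": [[0.0, 0.0, 0.0], [0.0, 0.0, 0.0], [0.0, 0.0, 0.0], [0.0, 0.0, 0.0], [0.0, 0.0, 0.0], [0.0, 0.0, 0.0], [0.0, 0.0, 0.0], [0.0, 0.0, 0.0], [0.0, 0.0, 0.0], [0.0, 0.0, 0.0], [0.0, 0.0, 0.0], [0.0, 0.0, 0.0]]} max 0.22 0.0
```

View pics/s6.png

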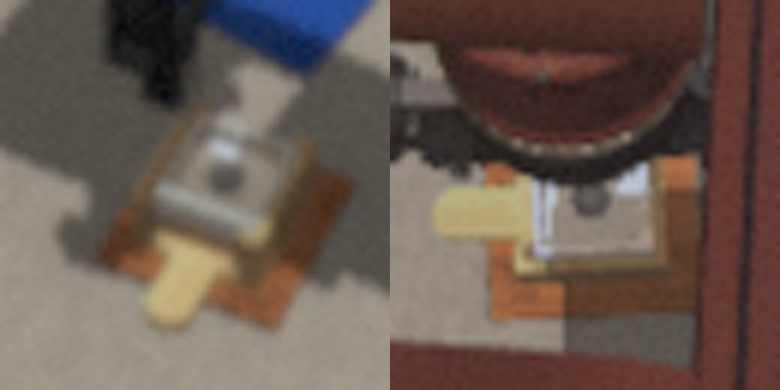

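The dish sits squarely on the pad inside the carrier, with the ball in the middle at side crop (226,178) and top crop (592,200). Next I'll turn the tool and grip the carrier.

{"name": "apply_moves", "arguments": {"translation": [[0, 0, 0], [0, 0, 0.01], [0, 0, 0.02], [0, 0, 0.02], [0, 0, 0.03], [0, 0, 0.03], [0, 0, 0.03], [0, 0, 0.03], [0, 0, 0.03], [0, 0.01, 0.03], [0, 0, 0.03], [0, 0, 0.03]], "dr": [[0, 0, -0.011], [0, 0, -0.033], [0, 0, -0.051], [0, 0, -0.068], [0, 0, -0.082], [0, 0, -0.094], [0, 0, -0.104], [0, 0, -0.11], [0, 0, -0.115], [0, 0, -0.118], [0, 0, -0.117], [0, 0, -0.115]], "grip": [-1, -1, -1, -1, -1, -1, -1, -1, -1, -1, -1, -1]}}

```text
t: 25.3
ee_pos: [0.4885, 0.0402, 0.1261]
tool_rot: [[0.498, 0.867, -0.003], [0.867, -0.498, -0.0], [-0.002, -0.003, -1.0]]
wrist_force: [0.3, 0.5, 0.8]
grip_width: 0.0853
grasp_force: 0.0
```

{"name": "apply_moves", "arguments": {"translation": [[0, 0, 0.03], [0, 0, 0.03], [0, 0, 0.02], [0, 0, 0.02], [0, 0, 0.01], [0, 0, 0], [0, 0, 0], [0, 0, 0], [0, 0, 0], [0, 0, 0], [0, 0, 0]], "dr": [[0, 0, -0.111], [0, 0, -0.103], [0, 0, -0.094], [0, 0, -0.082], [0, 0, -0.068], [0, 0, -0.051], [0, 0, -0.033], [0, 0, -0.011], [0, 0, 0], [0, 0, 0], [0, 0, 0]], "grip": [-1, -1, -1, -1, -1, -1, -1, -1, -1, -1, -1]}}

```text
t: 26.4
ee_pos: [0.4891, 0.0402, 0.1215]
tool_rot: [[-0.026, 1.0, -0.001], [1.0, 0.026, -0.0], [-0.0, -0.001, -1.0]]
wrist_force: [0.2, -1.2, 0.3]
grip_width: 0.0855
grasp_force: 0.0
```

Run:
```python
from fit import *
import plan
s=snapshot("side"); o=ctrl.observe()
V=[]
for c in("side",):
    m=mask("stand",c,s,np.array((.45,.03)),r=.07)|mask("carrier_tab",c,s,np.array((.49,.05)),r=.06)|mask("carrier_center",c,s,np.array((.49,.05)),r=.06)|mask("dish_center",c,s,np.array((.49,.05)),r=.06)
    print(m.sum(),fit([(s,m)],B["stand"],(.488,.04,[-.05,.05])))
p,R=plan.start(); print(p,np.round(R,4))
p,R=plan.seg(p,R,(.4885,.040,.031),1.5,12)
```

```text
900 (array([0.48965003, 0.04113114, 0.01119479]), np.float64(0.20074074074074072))
[0.48915816 0.04018999 0.12169876] [[-2.590e-02  9.997e-01 -1.000e-03]
 [ 9.997e-01  2.590e-02 -3.000e-04]
 [-3.000e-04 -1.000e-03 -1.000e+00]]
{"translation": [[0.0, 0.0, 0.04], [0.0, 0.0, 0.09], [0.0, 0.0, 0.15], [0.0, 0.0, 0.19], [0.0, 0.0, 0.21], [0.0, -0.01, 0.23], [0.0, 0.0, 0.22], [0.0, 0.0, 0.21], [0.0, 0.0, 0.19], [0.0, 0.0, 0.15], [0.0, 0.0, 0.1], [0.0, 0.0, 0.03]], "dr": [[0.0, 0.0, 0.0], [0.0, 0.0, 0.0], [0.0, 0.0, 0.0], [0.0, 0.0, 0.0], [0.0, 0.0, 0.0], [-0.001, 0.0, 0.0], [0.0, 0.0, 0.0], [0.0, 0.0, 0.0], [0.0, 0.0, 0.0], [0.0, 0.0, 0.0], [0.0, 0.0, 0.0], [0.0, 0.0, 0.0]]} max 0.23 0.001
```

{"name": "apply_moves", "arguments": {"translation": [[0, 0, 0.04], [0, 0, 0.1], [0, 0, 0.15], [0, 0, 0.19], [0, 0, 0.21], [0, -0.01, 0.23], [0, 0, 0.22], [0, 0, 0.21], [0, 0, 0.19], [0, 0, 0.15], [0, 0, 0.1], [0, 0, 0.02]], "dr": [[0, 0, 0], [0, 0, 0], [0, 0, 0], [0, 0, 0], [0, 0, 0], [-0.001, 0, 0], [0, 0, 0], [0, 0, 0], [0, 0, 0], [0, 0, 0], [0, 0, 0], [0, 0, 0]], "grip": [-1, -1, -1, -1, -1, -1, -1, -1, -1, -1, -1, -1]}}

```text
t: 27.85
ee_pos: [0.4882, 0.0402, 0.0305]
tool_rot: [[-0.026, 1.0, -0.001], [1.0, 0.026, -0.0], [-0.0, -0.001, -1.0]]
wrist_force: [0.3, -0.9, 0.6]
grip_width: 0.0855
grasp_force: 0.0
```

{"name": "apply_moves", "arguments": {"translation": [[0, 0, 0], [0, 0, 0], [0, 0, 0], [0, 0, 0], [0, 0, 0], [0, 0, 0], [0, 0, 0]], "dr": [[0, 0, 0], [0, 0, 0], [0, 0, 0], [0, 0, 0], [0, 0, 0], [0, 0, 0], [0, 0, 0]], "grip": [-0.8, -0.65, -0.58, -0.54, -0.51, -0.49, -0.48]}}

```text
t: 28.55
ee_pos: [0.489, 0.0401, 0.0314]
tool_rot: [[-0.026, 1.0, 0.001], [1.0, 0.026, -0.0], [-0.0, 0.001, -1.0]]
wrist_force: [0.6, 0.2, 0.8]
grip_width: 0.0635
grasp_force: 0.3
```

Nicely centred; closing the rest of the way.

{"name": "apply_moves", "arguments": {"translation": [[0, 0, 0], [0, 0, 0], [0, 0, 0], [0, 0, 0], [0, 0, 0], [0, 0, 0]], "dr": [[0, 0, 0], [0, 0, 0], [0, 0, 0], [0, 0, 0], [0, 0, 0], [0, 0, 0]], "grip": [-0.46, -0.44, -0.4, -0.3, -0.2, -0.1]}}

```text
t: 29.15
ee_pos: [0.4893, 0.0401, 0.0319]
tool_rot: [[-0.026, 1.0, 0.001], [1.0, 0.026, -0.0], [-0.0, 0.001, -1.0]]
wrist_force: [-0.1, -0.2, 6.2]
grip_width: 0.0611
grasp_force: 65.4
```

Run:
```python
import plan
p,R=plan.start(); print(p)
p,R=plan.seg(p,R,(p[0],p[1],p[2]+.1),1.5,20)
p,R=plan.seg(p,R,p,-88.5,36)
```

```text
[0.4892699  0.0401374  0.03193383]
{"translation": [[0.0, 0.0, -0.01], [0.0, 0.0, -0.05], [0.0, 0.0, -0.06], [0.0, 0.0, -0.09], [0.0, 0.0, -0.1], [0.0, 0.0, -0.12], [0.0, 0.0, -0.13], [0.0, 0.0, -0.14], [0.0, 0.0, -0.15], [0.0, 0.0, -0.15], [0.0, 0.0, -0.15], [0.0, 0.0, -0.15], [0.0, 0.0, -0.14], [0.0, 0.0, -0.13], [0.0, 0.0, -0.12], [0.0, 0.0, -0.1], [0.0, 0.0, -0.09], [0.0, 0.0, -0.06], [0.0, 0.0, -0.05], [0.0, 0.0, -0.01]], "dr": [[0.0, 0.0, 0.0], [0.0, 0.0, 0.0], [0.0, 0.0, 0.0], [0.0, 0.0, 0.0], [0.0, 0.0, 0.0], [0.0, 0.0, 0.0], [0.0, 0.0, 0.0], [0.0, 0.0, 0.0], [0.0, 0.0, 0.0], [0.001, 0.0, 0.0], [0.0, 0.0, 0.0], [0.0, 0.0, 0.0], [0.0, 0.0, 0.0], [0.0, 0.0, 0.0], [0.0, 0.0, 0.0], [0.0, 0.0, 0.0], [0.0, 0.0, 0.0], [0.0, 0.0, 0.0], [0.0, 0.0, 0.0], [0.0, 0.0, 0.0]]} max 0.15 0.001
{"translation": [[0.0, 0.0, 0.0], [0.0, 0.0, 0.0], [0.0, 0.0, 0.0], [0.0, 0.0, 0.0], [0.0, 0.0, 0.0], [0.0, 0.0, 0.0], [0.0, 0.0, 0.0], [0.0, 0.0, 0.0], [0.0, 0.0, 0.0], [0.0, 0.0, 0.0], [0.0, 0.0, 0.0], [0.0, 0.0, 0.0], [0.0, 0.0, 0.0], [0.0, 0.0, 0.0], [0.0, 0.0, 0.0], [0.0, 0.0, 0.0], [0.0, 0.0, 0.0]
[... 328 characters left out ...]
r": [[0.0, 0.0, 0.004], [0.0, 0.0, 0.01], [0.0, 0.0, 0.017], [0.0, 0.0, 0.023], [0.0, 0.0, 0.028], [0.0, 0.0, 0.034], [0.0, 0.0, 0.039], [0.0, 0.0, 0.043], [0.0, 0.0, 0.047], [0.0, 0.0, 0.051], [0.0, 0.0, 0.054], [0.0, 0.0, 0.057], [0.0, 0.0, 0.06], [0.0, 0.0, 0.061], [0.0, 0.0, 0.063], [0.0, 0.0, 0.064], [0.0, 0.0, 0.065], [0.0, 0.0, 0.065], [0.0, 0.0, 0.066], [0.0, 0.0, 0.065], [0.0, 0.0, 0.064], [0.0, 0.0, 0.063], [0.0, 0.0, 0.061], [0.0, 0.0, 0.059], [0.0, 0.0, 0.057], [0.0, 0.0, 0.054], [0.0, 0.0, 0.051], [0.0, 0.0, 0.047], [0.0, 0.0, 0.044], [0.0, 0.0, 0.038], [0.0, 0.0, 0.034], [0.0, 0.0, 0.029], [0.0, 0.0, 0.023], [0.0, 0.0, 0.017], [0.0, 0.0, 0.01], [0.0, 0.0, 0.004]]} max 0.0 0.066
```

{"name": "apply_moves", "arguments": {"translation": [[0, 0, -0.02], [0, 0, -0.05], [0, 0, -0.06], [0, 0, -0.09], [0, 0, -0.1], [0, 0, -0.12], [0, 0, -0.13], [0, 0, -0.14], [0, 0, -0.15], [0, 0, -0.15], [0, 0, -0.15], [0, 0, -0.15]], "dr": [[0, 0, 0], [0, 0, 0], [0, 0, 0], [0, 0, 0], [0, 0, 0], [0, 0, 0], [0, 0, 0], [0, 0, 0], [0, 0, 0], [0, 0, 0], [0, 0, 0], [0, 0, 0]], "grip": [-0.1, -0.1, -0.1, -0.1, -0.1, -0.1, -0.1, -0.1, -0.1, -0.1, -0.1, -0.1]}}

```text
t: 30.35
ee_pos: [0.4886, 0.0402, 0.0974]
tool_rot: [[-0.026, 1.0, 0.0], [1.0, 0.026, -0.0], [-0.0, 0.0, -1.0]]
wrist_force: [-0.1, 0.1, -2.9]
grip_width: 0.061
grasp_force: 65.4
```

{"name": "apply_moves", "arguments": {"translation": [[0, 0, -0.14], [0, 0, -0.13], [0, 0, -0.12], [0, 0, -0.1], [0, 0, -0.09], [0, 0, -0.06], [0, 0, -0.05], [0, 0, -0.02], [0, 0, 0], [0, 0, 0], [0, 0, 0], [0, 0, 0]], "dr": [[0, 0, 0], [0, 0, 0], [0, 0, 0], [0, 0, 0], [0, 0, 0], [0, 0, 0], [0, 0, 0], [0, 0, 0], [0, 0, 0], [0, 0, 0], [0, 0, 0], [0, 0, 0]], "grip": [-0.1, -0.1, -0.1, -0.1, -0.1, -0.1, -0.1, -0.1, -0.1, -0.1, -0.1, -0.1]}}

```text
t: 31.55
ee_pos: [0.4885, 0.0402, 0.132]
tool_rot: [[-0.026, 1.0, -0.0], [1.0, 0.026, -0.0], [-0.0, -0.0, -1.0]]
wrist_force: [0.2, -0.5, -2.6]
grip_width: 0.0612
grasp_force: 65.4
```

Run:
```python
from fit import *
s=snapshot("side"); o=ctrl.observe(); print(o["wrist_force"],o["ee_pos"],o["grip_width"],o["grasp_force"],o["joint_positions"])
for n in("ball_center","dish_center","carrier_center","stand"):
    for d in silhouettes(n,"side"):
        if abs(d["pixel"][1]-245)<40 and 120<d["pixel"][0]<230: print(n,d["confidence"],d["pixel"],d["pixels"].sum(),back(s,[d["pixel"][::-1]],.13))
```

```text
[ 0.29065847  0.10548893 -2.26924227] [0.48849436 0.0401945  0.13201903] 0.06090736164452406 65.41848421096802 [-7.87605270e-02  1.89474433e-02  1.98133884e+00 -3.34542658e-04
  1.14168091e+00 -1.04643912e-01]
dish_center 0.88 [170.7, 240.1] 302 [[0.49268865 0.04220172 0.13      ]]
stand 0.95 [203.7, 243.8] 806 [[0.43825138 0.12806903 0.13      ]]
```

The wrist carries about 2.6 N, which matches the packed carrier. Now the clockwise quarter turn.

{"name": "apply_moves", "arguments": {"translation": [[0, 0, 0], [0, 0, 0], [0, 0, 0], [0, 0, 0], [0, 0, 0], [0, 0, 0], [0, 0, 0], [0, 0, 0], [0, 0, 0], [0, 0, 0], [0, 0, 0], [0, 0, 0]], "dr": [[0, 0, 0.004], [0, 0, 0.01], [0, 0, 0.017], [0, 0, 0.023], [0, 0, 0.028], [0, 0, 0.034], [0, 0, 0.039], [0, 0, 0.043], [0, 0, 0.047], [0, 0, 0.051], [0, 0, 0.054], [0, 0, 0.057]], "grip": [-0.1, -0.1, -0.1, -0.1, -0.1, -0.1, -0.1, -0.1, -0.1, -0.1, -0.1, -0.1]}}

```text
t: 33.0
ee_pos: [0.4886, 0.0402, 0.1322]
tool_rot: [[0.375, 0.927, -0.0], [0.927, -0.375, -0.0], [-0.0, -0.0, -1.0]]
wrist_force: [0.3, -0.1, -3.1]
grip_width: 0.0609
grasp_force: 65.3
```

{"name": "apply_moves", "arguments": {"translation": [[0, 0, 0], [0, 0, 0], [0, 0, 0], [0, 0, 0], [0, 0, 0], [0, 0, 0], [0, 0, 0], [0, 0, 0], [0, 0, 0], [0, 0, 0], [0, 0, 0], [0, 0, 0]], "dr": [[0, 0, 0.06], [0, 0, 0.061], [0, 0, 0.063], [0, 0, 0.064], [0, 0, 0.065], [0, 0, 0.065], [0, 0, 0.066], [0, 0, 0.065], [0, 0, 0.064], [0, 0, 0.063], [0, 0, 0.061], [0, 0, 0.059]], "grip": [-0.1, -0.1, -0.1, -0.1, -0.1, -0.1, -0.1, -0.1, -0.1, -0.1, -0.1, -0.1]}}

```text
t: 34.2
ee_pos: [0.4886, 0.0402, 0.1321]
tool_rot: [[0.909, 0.417, -0.0], [0.417, -0.909, -0.0], [-0.0, 0.0, -1.0]]
wrist_force: [0.4, 0.8, -2.2]
grip_width: 0.0608
grasp_force: 65.4
```

{"name": "apply_moves", "arguments": {"translation": [[0, 0, 0], [0, 0, 0], [0, 0, 0], [0, 0, 0], [0, 0, 0], [0, 0, 0], [0, 0, 0], [0, 0, 0], [0, 0, 0], [0, 0, 0], [0, 0, 0], [0, 0, 0]], "dr": [[0, 0, 0.057], [0, 0, 0.054], [0, 0, 0.051], [0, 0, 0.047], [0, 0, 0.044], [0, 0, 0.038], [0, 0, 0.034], [0, 0, 0.029], [0, 0, 0.023], [0, 0, 0.017], [0, 0, 0.01], [0, 0, 0.004]], "grip": [-0.1, -0.1, -0.1, -0.1, -0.1, -0.1, -0.1, -0.1, -0.1, -0.1, -0.1, -0.1]}}

```text
t: 35.4
ee_pos: [0.4886, 0.0402, 0.1322]
tool_rot: [[1.0, 0.025, -0.0], [0.025, -1.0, -0.0], [-0.0, 0.0, -1.0]]
wrist_force: [0.2, -0.0, -2.8]
grip_width: 0.0608
grasp_force: 65.4
```

{"name": "apply_moves", "arguments": {"translation": [[0, 0, 0], [0, 0, 0], [0, 0, 0], [0, 0, 0], [0, 0, 0], [0, 0, 0], [0, 0, 0], [0, 0, 0], [0, 0, 0], [0, 0, 0]], "dr": [[0, 0, 0], [0, 0, 0], [0, 0, 0], [0, 0, 0], [0, 0, 0], [0, 0, 0], [0, 0, 0], [0, 0, 0], [0, 0, 0], [0, 0, 0]], "grip": [-0.1, -0.1, -0.1, -0.1, -0.1, -0.1, -0.1, -0.1, -0.1, -0.1]}}

```text
t: 36.4
ee_pos: [0.4886, 0.0402, 0.1322]
tool_rot: [[1.0, 0.026, -0.0], [0.026, -1.0, -0.0], [-0.0, 0.0, -1.0]]
wrist_force: [-0.5, 1.0, -2.6]
grip_width: 0.0609
grasp_force: 65.4
```

Run:
```python
from fit import *
o=ctrl.observe(); print(o["wrist_force"],o["ee_pos"],np.round(o["tool_rot"],4),o["grip_width"],o["grasp_force"],np.abs(o["qd"]).max())
for c in("side","top"):
  s=snapshot(c)
  for n in("ball_center","dish_center","carrier_center","pad_center"):
    for d in silhouettes(n,c):
        p=back(s,[d["pixel"][::-1]],.135)[0]
        if np.hypot(*(p[:2]-[.4885,.04]))<.06: print(c,n,round(d["confidence"],2),np.round(d["pixel"]),d["pixels"].sum(),np.round(p,3))
```

```text
[-0.53618735  1.01712751 -2.60797322] [0.48859229 0.04018345 0.13217522] [[ 9.997e-01  2.580e-02 -1.000e-04]
 [ 2.580e-02 -9.997e-01 -3.000e-04]
 [-2.000e-04  3.000e-04 -1.000e+00]] 0.06085355284876531 65.35781979560852 0.000913898800777744
side dish_center 0.54 [173. 252.] 144 [0.461 0.04  0.135]
side carrier_center 0.86 [180. 248.] 269 [0.461 0.063 0.135]
top dish_center 0.53 [179. 239.] 126 [0.47  0.035 0.135]
```

```bash
python3 -c "
from plant import close_job
print(close_job())"
```

```text
the job is handed in; nothing more can be done
None
```

The job is handed in: pad and dish are in the carrier, which the arm is holding level about 10 cm above its stand, turned a quarter clockwise with the tab away from the robot; the ball was last seen centred before the lift, and I did not see it again after that.

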